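# Shut and clip the open storage jar on the hob

## Robot

A 6-joint arm with a two-finger parallel gripper is mounted at the origin on a cart in front of the work surface, level with it; the furniture and walls round the work are solid. World frame = base frame: x ahead of the robot, y to its left, z up, the work surface at z = 0. Lengths are in mm, angles in rad, forces in N, time in s.
With the tool pointing down it reaches from about 400 to 925 mm from the base axis. Payload 12.5 kg.
Tool frame: the origin (TCP) lies midway between the tips of the shut fingers; the grasp point (between the pads) lies 19 mm behind it; z points along the fingers, y is the line along which they close (so a half turn about z gives the same grasp; the last joint's range is limited). The gripper opens to 95 mm and grips with 3 to 60 N. Pads are 20 mm wide; open, the fingers measure 119 mm over their backs; the gripper's body (75 mm by 180 mm) begins 59 mm behind the grasp point.
Start: joints at [1.043, 0.491, 1.559, -0, 1.092, -0.106], TCP at [255.863, 570.246, 214.661] pointing down, gripper open.
Joint ranges: [-3.1, 3.1], [-0.84, 2.19], [0.05, 2.79], [-1.13, 4.28], [0.06, 2.93], [-2.69, 2.69]. Speed limits (rad/s): [2.22, 2.22, 2.79, 3.14, 3.14, 3.14].

## Interface

Orientations are given as [roll, pitch, yaw] about the fixed x, y, z axes, in that order (R = Rz(yaw) Ry(pitch) Rx(roll)).
In Python, from cell import * gives the robot as it stands.
- The arm moves only by the tool servo_tool, never from a script. Its argument "moves" is one flat list of numbers, 5 for each row, row after row: the shift along the world's x, y, z as a fraction of full scale, then the turn about the world's z as a fraction of full scale, then the opening, from 0 (shut) to 1 (fully open). A call has 1 to 12 rows; each row is the pose to reach, as a shift and turn from the pose commanded when the call began, turning the shorter way round; what a row does not reach only later rows make up. Full scale, the value 1, is 400 mm for a shift and 180 degrees for a turn. A row lasts 1/12 s, in which the tool goes at most 41.7 mm and 7.16 degrees, less where a joint would pass 70% of its speed; a pose out of reach is approached as far as the arm can. A call with a number of a shift or a turn outside -1 to 1 is refused whole. A call with a gripper value outside its range is refused whole. The fingers move at their own pace and stop on an object; the grip force is fixed at half the most. Time passes only in rows, so rows that repeat a pose let the fingers close. It gives the time, the measured TCP pose, the force, the opening and the grip force at its end, in the units of the state.
- state(): the state, without advancing time (a new reading comes with each control period).
- read_camera(name): name is "scene" or "top" or "wrist"; returns (picture, depth): 420x560x3 uint8, blue, green, red; 420x560 float32, mm along the optical axis (not along the pixel's ray), 0 where there is no reading.
- get_calibration(name): a dict with "K" (3x3 intrinsics, pixels), "R" (3x3) and "t" (3): a world point X has camera coordinates R X + t. Camera axes: x right, y down, z forward; pixel columns grow to the right and rows downward; lengths in mm; the calibration is good to about 2 mm. A picture is of the moment at which its call begins: read the wrist's pose just before it. get_calibration takes no time and is no camera call; for the wrist camera it gives the pose at the moment of the call.
- job_done(): hands the job in; it is judged then, once.
The state is a dict: "t": time; "joints": joint angles; "qvel": joint speeds; "tau": joint torques, N m; "eef_pos": TCP position; "tcp_rot": TCP orientation; "ft_force": force on the tool from outside, world axes, zero at the start; "moment": the same for the moment, N m; "opening": opening from 0.0 (shut) to 1.0 (fully open); "grip_force": force on a finger pad.
Only numpy, scipy, OpenCV 4.12 (cv2) and the standard library are available. Lean on these libraries where they do the work, as an engineer would, in place of code of your own. Each camera call takes 0.05 s, during which the arm holds its last target. There are 200 camera calls.

## Task

Of the two clip-top glass jars on the hob, one has been left open. With the fingertips, tip its glass lid over and press it fully home on the rim, then push the wire clip at its front down flat against the jar to lock it. Only push: do not lift the jar, shove it from its place, tip it over or slam the lid, and leave the other jar, the salt shaker, the pepper mill and the teaspoon where they are.

Things in the scene. Friction and masses are not known exactly. Their poses are not given: they have to be found in the camera images.
- open_jar: the jar that stands open: clear glass, round, 85 mm across and 105 mm high without the lid, 0.6 to 0.9 kg, loose on the hob (wall cabinets hang over the back of the hob and a microwave over its back right: come in low). Origin: centre of its underside; z up its axis; -x points to its front (the wire clip), +x to its back (the lid's hinge); left or right of its twin
- open_jar_lid (a joint): the lid's hinge: 0 = closed on the rim (stop), grows as the lid opens, 1.57 = upright, 1.92 = leaning back (stop). The axis runs along the jar's y at x = +44, z = 104 mm in the jar's frame. Closed, the lid lies from x = -36 to +41 mm with its outer face at z = 121 mm. Friction holds it at any angle (it does not fall); 1 to 2 N at its free edge moves it
- lid_edge (a point): a point on the free edge of the lid's outer face, farthest from the hinge; it moves with the lid (closed: x = -36, z = 121 mm in the jar's frame). The lid is a glass disc 77 mm across and 13 mm thick, with a thin wire 4 mm high over its outer face. Push on the outer face: with the lid open it looks to the jar's back
- open_jar_lever (a joint): the wire clip's hinge: 0 = down against the front of the jar (stop), 1.4 = sticks out level to the front; it grows outward and up. The axis runs along the jar's y at x = -38, z = 94 mm in the jar's frame. The clip is a wire loop 37 mm wide, 5 mm thick, 45 mm long. Light friction (0.5 N at the tip) holds it where it is left; it does not touch the lid
- clip_tip (a point): the middle of the clip's free end, 44 mm from its axis; it moves with the clip (clip down: x = -46, z = 51 mm in the jar's frame)
- shut_jar: the twin of the jar, shut, lid and clip fixed, 93 x 88 x 125 mm, loose; origin centre of its underside, +z up; leave it alone
- salt_shaker: salt shaker with a grey cap, 44 x 44 x 90 mm, standing further back; origin centre of its underside; leave it alone
- pepper_mill: turned wooden pepper mill, 58 x 58 x 170 mm, standing further back; origin centre of its underside; leave it alone
- teaspoon: steel teaspoon, 130 x 27 x 11 mm, lying in front of the jars; origin centre of its underside; leave it alone
There are look-alikes about, which are no part of the job. Leave any purple look-alike of the open_jar alone.

How it is judged (in metres and radians):
On the way, in this order (a step that is already met when the one before it is completed fails the run):
1. the lid lies closed on the rim while the clip is still open (value of joint open_jar_lid below 0.06 rad and value of joint open_jar_lever above 0.5 rad), for 0.2 s.
2. the clip is down against the jar, the lid still closed (value of joint open_jar_lid below 0.06 rad and value of joint open_jar_lever below 0.12 rad), for 0.2 s.
At the end, for the whole second after the job is handed in: lid closed to within 0.06 rad, clip down to within 0.12 rad, the jar upright, at rest and within 50 mm of where it stood, its twin upright and within 30 mm of its place (all of step 2 and angle between each of open_jar, shut_jar's own z axis and vertical below 0.06 rad and distance of open_jar from where it was at the start of the episode below 0.05 m and height (world z) of open_jar below 0.01 m and linear speed of open_jar below 0.02 m/s and distance of shut_jar from where it was at the start of the episode below 0.03 m); the robot touches nothing.
It fails at once if the jar is lifted by more than 25 mm or tipped by more than 0.35 rad (height (world z) of open_jar above 0.025 m or angle between open_jar's own z axis and vertical above 0.35 rad).
It fails at once if the jar is shoved more than 60 mm (distance of open_jar from where it was at the start of the episode above 0.06 m).
It fails at once if the lid is slammed (closes faster than 6 rad/s) (velocity of joint open_jar_lid below -6 rad/s).
It fails at once if the shut jar is moved by more than 30 mm (distance of shut_jar from where it was at the start of the episode above 0.03 m).
It fails at once if the salt shaker, pepper mill or teaspoon is moved by more than 30 mm (distance of any of salt_shaker, pepper_mill, teaspoon from where it was at the start of the episode above 0.03 m).
It also fails if it takes over 48 s, if anything falls off the work surface, if the arm or the gripper's body presses on something with over 40 N, if the wrist force passes 120 N, or if a joint passes its speed limit or range.

## Working session

There is one attempt and no reset: what is moved stays moved. The work goes in short steps, Python scripts to look and compute and a tool call to move; the robot and the scene stay as the last step left them, time stands still between calls to the robot, and variables do not carry over. Pictures are saved under pics/ and viewed, at most 10 in all, crops included, and the job is handed in when it is done.

Besides the shell and the picture viewer there is one more tool, called after "Emit:" by a JSON object that holds its "name" and its "arguments", one argument or row to a line. servo_tool: Moves the arm, as the interface text tells. Its arguments: {"type":"object","properties":{"moves":{"type":"array"}},"required":["moves"]}

```bash
mkdir -p pics; ls
cat > h.py <<'E'
from cell import *
import numpy as np, cv2
def snap(n,f):
    C=get_calibration(n); p,d=read_camera(n); cv2.imwrite(f'pics/{f}.png',p); np.savez(f'pics/{f}.npz',p=p,d=d,K=C['K'],R=C['R'],t=C['t']); return p,d
def world(f):
    a=np.load(f'pics/{f}.npz'); d=a['d']; v,u=np.mgrid[:d.shape[0],:d.shape[1]]
    c=np.stack([u*d,v*d,d],-1)@np.linalg.inv(a['K']).T
    w=(c-a['t'])@a['R']; w[d==0]=np.nan; return w
E
python3 - <<'E'
from h import *
a,_=snap('scene','s0'); b,_=snap('top','t0')
cv2.imwrite('pics/st.png',np.hstack([cv2.resize(a,(400,300)),cv2.resize(b,(400,300))]))
print(state())
E
```

```text
pics
{'t': 0.1, 'joints': array([ 1.04343135e+00,  4.91495859e-01,  1.55937864e+00,  2.11245375e-05,
        1.09167903e+00, -1.05610629e-01]), 'qvel': array([-5.89803764e-04, -1.98396362e-03, -5.02596412e-04, -2.20010375e-03,
       -4.17918720e-04, -5.85464597e-05]), 'tau': array([ 2.60929912e-03, -6.13632488e+01, -2.58605665e+01,  6.94078999e-02,
        4.70828125e-02, -7.25177392e-05]), 'eef_pos': array([255.72861037, 570.0642517 , 214.12570406]), 'tcp_rot': array([-3.14063911e+00, -1.19922287e-04,  2.71982850e+00]), 'ft_force': array([ 0.10683436,  0.09473481, -0.75752903]), 'moment': array([-0.00909724,  0.01412627, -0.01694482]), 'grip_force': 0.0, 'opening': 0.9988163458409841}
```

View pics/s0.png

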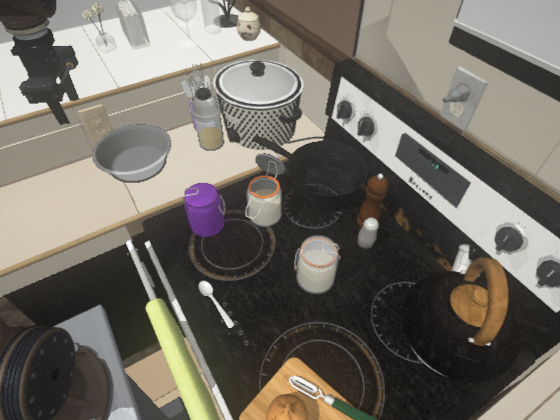

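View pics/t0.png

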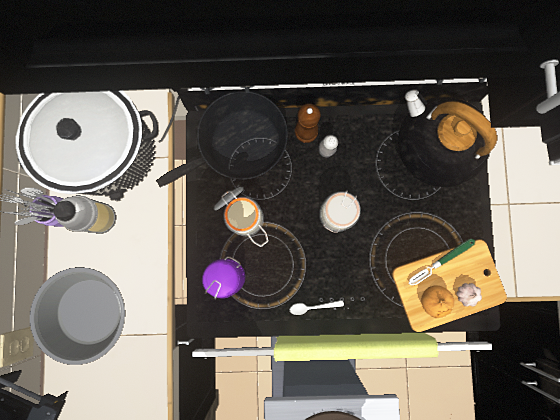

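The candidates for the open jar are:
- **Orange-sealed jar:** scene (263,203), top (243,215). Its lid leans back and its clip sticks out.
- **Shut twin:** scene (317,265), top (340,212).
- **Purple look-alike:** scene (205,210), top (223,278).

I choose the orange-sealed jar, and will check it with a close crop and depth measurements.

Run:
```python
from h import *
a=np.load('pics/s0.npz')['p'];b=np.load('pics/t0.npz')['p']
A=cv2.resize(a[140:235,180:290],None,fx=3.6,fy=3.6,interpolation=2);B=cv2.resize(b[175:270,190:300],None,fx=3.6,fy=3.6,interpolation=2)
cv2.imwrite('pics/crop.png',np.hstack([A,B]))
for f in('s0','t0'):
    w=world(f).round(0)
    P={'s0':[(263,183),(264,210),(270,160),(258,158),(205,190),(317,245),(369,232),(375,185),(300,165),(348,150),(250,218)],'t0':[(243,215),(228,200),(237,192),(218,207),(258,238),(268,243),(252,228),(262,246),(223,278),(340,212),(328,146),(308,120),(318,307),(160,183),(200,165),(243,182),(200,250)]}[f]
    for u,v in P: print(f,u,v,w[v,u])
```

```text
s0 263 183 [602. 229.  78.]
s0 264 210 [561. 153.  73.]
s0 270 160 [611. 206. 168.]
s0 258 158 [594. 232. 163.]
s0 205 190 [454. 239. 122.]
s0 317 245 [588. -25. 123.]
s0 369 232 [737. -28.  69.]
s0 375 185 [780.  26. 153.]
s0 300 165 [749. 278.  31.]
s0 348 150 [867. 219.  76.]
s0 250 218 [539. 189.  19.]
t0 243 215 [587. 192.  64.]
t0 228 200 [608. 210. 183.]
t0 237 192 [625. 192. 175.]
t0 218 207 [595. 232. 173.]
t0 258 238 [535. 163.  -1.]
t0 268 243 [522. 138.   2.]
t0 252 228 [554. 169.  95.]
t0 262 246 [515. 153.   3.]
t0 223 278 [446. 232. 121.]
t0 340 212 [581. -27. 124.]
t0 328 146 [740. -11.  84.]
t0 308 120 [782.  37. 152.]
t0 318 307 [366.  22.  13.]
t0 160 183 [663. 376.  98.]
t0 200 165 [707. 289.  75.]
t0 243 182 [677. 197.  -3.]
t0 200 250 [510. 306.   3.]
```

View pics/crop.png

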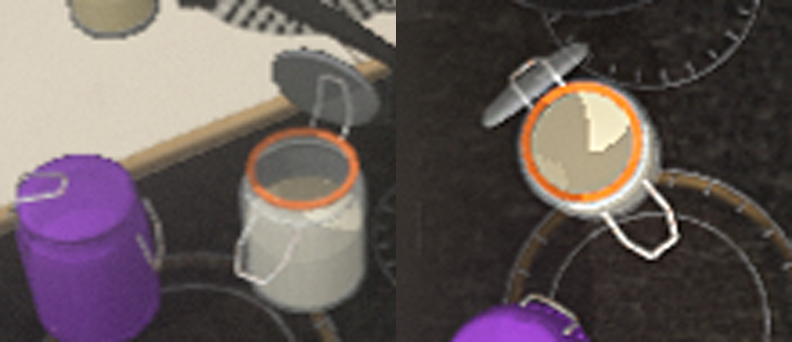

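The crop shows the orange-sealed jar with its lid open to the back-left (right panel ~(535,85)) and its clip out to the front-right (~(650,235)). The choice is confirmed, so next I fit its pose.

Run:
```python
from h import *
w=world('t0');a=np.load('pics/t0.npz');p=a['p'].astype(int)
def ray(u,v,z):
    R,t,K=a['R'],a['t'],a['K'];o=-R.T@t;d=R.T@np.linalg.inv(K)@[u,v,1];return o+d*(z-o[2])/d[2]
m=np.zeros(p.shape[:2],bool);m[190:245,215:275]=1
o=m&(p[...,2]>180)&(p[...,1]<150)&(p[...,0]<90)
v,u=np.nonzero(o);print(len(u),np.nanmedian(w[o],0),np.nanpercentile(w[o][:,2],[10,50,90]))
(cx,cy),ax,an=cv2.fitEllipse(cv2.convexHull(np.stack([u,v],1).astype(np.float32)));print(cx,cy,ax,an,ray(cx,cy,105))
c=ray(cx,cy,105)
for f in('t0','s0'):
    W=world(f);q=W[(abs(W[...,0]-590)<90)&(abs(W[...,1]-190)<80)&(W[...,2]>118)]
    n=q.mean(0);U,S,V=np.linalg.svd(q-n);print(f,len(q),n,q.min(0),q.max(0),'normal',V[2],V[0])
    print('yaw to hinge',np.arctan2(*(n-c)[[1,0]]))
# clip: bright pixels outside jar at front
for (x,y) in[(650,235),(612,222),(672,235),(655,255),(645,185),(605,215)]:
    U=190+(x-396)/3.6;V=175+y/3.6;print(x,y,U,V,ray(U,V,94).round(),ray(U,V,75).round())
W=world('t0');q=W[(np.hypot(W[...,0]-c[0],W[...,1]-c[1])<110)&(np.hypot(W[...,0]-c[0],W[...,1]-c[1])>46)&(W[...,2]>30)&(W[...,0]<c[0])];print(q.round())
W=world('s0');q=W[(np.hypot(W[...,0]-c[0],W[...,1]-c[1])<110)&(np.hypot(W[...,0]-c[0],W[...,1]-c[1])>47)&(W[...,2]>30)&(W[...,0]<c[0])&(W[...,1]<c[1]+20)];print(q.round()[::3])
```

```text
106 [580.47099776 212.12993305 107.72467926] [105.05691921 107.72467926 110.56892088]
240.9000701904297 214.09642028808594 (32.024070739746094, 32.26493453979492) 112.48470306396484 [585.45969679 192.23817877 105.        ]
t0 21255 [631.50199013 188.76802009 775.50629487] [590.78232003 110.0025288  126.21064825] [641.55015101 269.96712014 841.02812379] normal [-0.99955895  0.01475724  0.02577071] [ 0.02448878 -0.08129454  0.99638923]
yaw to hinge -0.07522671040554499
s0 433 [611.74213032 210.28370718 153.91416932] [587.92707735 182.49676053 118.44754349] [636.24132382 245.06738957 186.87891346] normal [0.78286289 0.57814683 0.22993899] [-0.37602397  0.73406625 -0.5654668 ]
yaw to hinge 0.601676195607758
650 235 260.55555555555554 240.27777777777777 [526. 150.  94.] [527. 152.  75.]
612 222 250.0 236.66666666666666 [535. 174.  94.] [536. 176.  75.]
672 235 266.6666666666667 240.27777777777777 [526. 137.  94.] [526. 138.  75.]
655 255 261.94444444444446 245.83333333333331 [514. 148.  94.] [514. 149.  75.]
645 185 259.1666666666667 226.38888888888889 [557. 153.  94.] [559. 154.  75.]
60
[... 1971 characters left out ...]
79. 215.  79.]
 [479. 214.  68.]
 [479. 214.  50.]
 [479. 214.  32.]
 [479. 209.  53.]
 [479. 207.  56.]
 [476. 204.  61.]]
[[540. 180.  95.]
 [541. 178.  89.]
 [530. 173.  93.]
 [541. 175.  81.]
 [524. 171.  91.]
 [548. 163.  85.]
 [564. 151.  88.]
 [551. 148.  94.]
 [522. 167.  89.]
 [548. 147.  93.]
 [559. 153.  81.]
 [541. 176.  65.]
 [517. 165.  87.]
 [541. 177.  61.]
 [555. 156.  73.]
 [542. 142.  91.]
 [543. 171.  58.]
 [514. 159.  84.]
 [537. 138.  91.]
 [546. 166.  53.]
 [511. 153.  84.]
 [542. 170.  47.]
 [514. 149.  84.]
 [542. 175.  39.]
 [515. 146.  82.]
 [520. 140.  85.]
 [544. 169.  40.]
 [552. 157.  48.]
 [522. 135.  85.]
 [545. 166.  38.]
 [552. 159.  38.]
 [556. 155.  32.]]
```

Run:
```python
from h import *
for f in('t0','s0'):
    w=world(f).reshape(-1,3);w=w[~np.isnan(w[:,0])]
    for x in range(350,1000,50):
        print(f,x,[int(np.max(q)) if len(q:=w[(abs(w[:,0]-x)<25)&(abs(w[:,1]-y)<25)][:,2]) else None for y in range(600,-101,-50)])
# refine yaw: clip legs in top
W=world('t0');s=W[:,:,:];c=np.array([585.5,192.2])
q=W[(W[...,0]<562)&(W[...,0]>505)&(W[...,1]<185)&(W[...,1]>125)&(W[...,2]>70)&(W[...,2]<100)]
r=c-q[:,:2];far=q[np.linalg.norm(r,axis=1)>74];print('tip',far.mean(0),'yaw',np.arctan2(*(c-far.mean(0)[:2])[::-1]))
W=world('t0');q=W[(abs(W[...,0]-610)<45)&(abs(W[...,1]-212)<50)&(W[...,2]>120)&(W[...,2]<250)]
e=cv2.minAreaRect(q[:,:2].astype(np.float32));print('lid top',len(q),q.mean(0),q.max(0),e)
```

```text
t0 350 [-21, -21, 42, -26, -26, 2, 5, 6, 6, 7, 10, 13, 14, 8, 5]
t0 400 [-20, -20, 42, -27, -26, 2, 6, 124, 122, 8, 10, 7, 7, 7, 7]
t0 450 [42, 42, 42, -26, -24, 2, 118, 126, 123, 5, 7, 6, 6, 5, 6]
t0 500 [42, 40, -24, -26, -25, 3, 6, 119, 117, 89, 7, 6, 5, 5, 9]
t0 550 [141, 144, -26, -26, -26, 4, 7, 107, 112, 111, 7, 6, 121, 122, 6]
t0 600 [164, 168, 101, -25, -25, 3, 5, 178, 185, 111, 6, 6, 124, 127, 755]
t0 650 [165, 168, 167, 157, 99, 99, 783, 836, 841, 838, 835, 831, 828, 826, 811]
t0 700 [178, 180, 181, 174, 158, 97, 89, 86, 85, 87, 86, 7, 6, 7, 7]
t0 750 [182, 212, 210, 178, 159, 5, 87, 66, 9, 10, 85, 144, 92, 89, 6]
t0 800 [181, 210, 209, 178, 160, 27, 86, 67, 8, 10, 86, 172, 159, 6, 7]
t0 850 [172, 177, 178, 171, 156, 139, 146, 199, 180, 196, 146, 149, 149, 152, 150]
t0 900 [-911, -916, -27, -25, -24, 95, 98, 98, 95, 96, 99, 94, 95, 96, 95]
t0 950 [-779, -598, -25, -27, -26, None, None, None, None, None, None, None, None, None, None]
s0 350 [-23, -23, 41, -27, -26, 2, 4, 5, 6, 6, 11, 14, 14, 7, 5]
s0 400 [-22, -5, 42, -27, -27, 1, 4, 126, 122, 7, 7, 8, 6, 8, 7]
s0 450 [41, 
[... 362 characters left out ...]
 174, 155, 97, 91, 86, 58, 86, 87, 6, 5, 5, 5]
s0 750 [181, 210, 209, 176, 160, 2, 86, 56, 8, 7, 86, 152, 144, 89, 6]
s0 800 [176, 208, 200, 177, 159, 27, 87, 72, 8, 8, 86, 171, 160, 5, 5]
s0 850 [170, 176, 176, 168, 154, 250, 255, 256, 256, 256, 256, 256, 256, 257, 256]
s0 900 [156, 249, 155, 152, 250, 275, 276, 276, 276, 276, 276, 275, 361, 276, 276]
s0 950 [330, 345, 363, 379, 395, 411, 429, 444, 461, 477, 491, 414, 414, 414, 414]
tip [520.95124834 145.78413809  82.49864242] yaw 0.6234183742105285
lid top 238 [614.49122987 211.65577574 170.46791784] [641.55015101 244.59239803 185.62676976] ((616.83935546875, 214.24386596679688), (26.755847930908203, 75.84992218017578), 39.064571380615234)
```

The lid is at about 1.34 rad, the jar sits at about (585,192) with yaw 0.61, and the clip is at about 1.1 rad. I'll go in low, round the jar's left side, to get behind the lid.

Emit:
{"name": "servo_tool", "arguments": {
  "moves": [0.44,-0.6,-0.02,0.328,0,0.44,-0.6,-0.02,0.328,0,0.44,-0.6,-0.02,0.328,0,0.44,-0.6,-0.02,0.328,0,0.44,-0.6,-0.02,0.328,0,0.44,-0.6,-0.02,0.328,0,0.44,-0.6,-0.02,0.328,0,0.44,-0.6,-0.02,0.328,0,0.44,-0.6,-0.02,0.328,0,0.65,-0.63,-0.05,0.328,0,0.75,-0.64,-0.06,0.328,0,0.86,-0.65,-0.06,0.328,0]
}}

```text
t: 1.1
eef_pos: [556.4, 314.4, 192.9]
tcp_rot: [3.141, -0.001, -2.533]
ft_force: [0.7, -0.1, 0.2]
opening: 0.213
grip_force: 0.0
```

Emit:
{"name": "servo_tool", "arguments": {
  "moves": [0.12,0,-0.03,0,0,0.23,-0.02,-0.03,0,0,0.23,-0.18,-0.03,0,0,0.23,-0.18,-0.03,0,0,0.23,-0.18,-0.03,0,0,0.23,-0.18,-0.03,0,0]
}}

```text
t: 1.6
eef_pos: [647.4, 241.7, 180.8]
tcp_rot: [3.141, -0.001, -2.535]
ft_force: [-0.8, 1.4, 0.1]
opening: 0.004
grip_force: 0.0
```

Emit:
{"name": "servo_tool", "arguments": {
  "moves": [-0.021,-0.03,-0.007,0,0,-0.045,-0.047,-0.007,0,0,-0.051,-0.051,-0.007,0,0,-0.058,-0.056,-0.008,0,0,-0.064,-0.06,-0.009,0,0,-0.07,-0.064,-0.01,0,0,-0.076,-0.069,-0.011,0,0,-0.082,-0.073,-0.012,0,0,-0.089,-0.078,-0.015,0,0,-0.096,-0.082,-0.018,0,0]
}}

```text
t: 2.43
eef_pos: [608.6, 210.0, 174.1]
tcp_rot: [-3.142, 0.0, -2.533]
ft_force: [-0.6, 0.3, 1.7]
opening: 0.005
grip_force: 0.6
```

Run:
```python
from h import *
print(state()['eef_pos'],state()['ft_force'])
p,_=snap('scene','s1');q,_=snap('top','t1')
A=cv2.resize(p[120:240,180:300],None,fx=3.3,fy=3.3,interpolation=2);B=cv2.resize(q[165:285,185:305],None,fx=3.3,fy=3.3,interpolation=2)
cv2.imwrite('pics/c1.png',np.hstack([A,B]))
```

```text
[608.55982951 209.99596592 174.06727927] [-0.56505545  0.32143276  1.70428561]
```

View pics/c1.png

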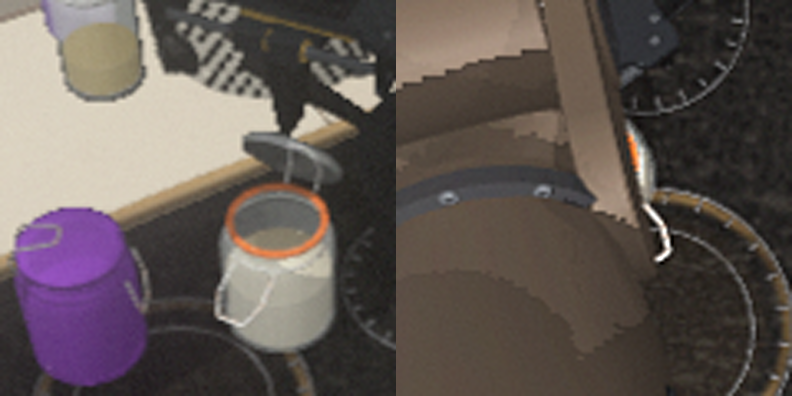

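The left panel shows the lid tipping forward (~(290,155)) under the fingertip, with the jar still in place. I'll continue along the arc.

Emit:
{"name": "servo_tool", "arguments": {
  "moves": [-0.014,-0.01,-0.007,0,0,-0.028,-0.019,-0.015,0,0,-0.037,-0.026,-0.023,0,0,-0.046,-0.032,-0.031,0,0,-0.054,-0.038,-0.04,0,0,-0.0625,-0.044,-0.05,0,0,-0.07,-0.048,-0.06,0,0,-0.077,-0.054,-0.073,0,0,-0.084,-0.059,-0.0875,0,0,-0.088,-0.062,-0.099,0,0,-0.092,-0.0645,-0.11,0,0,-0.095,-0.066,-0.12,0,0]
}}

```text
t: 3.53
eef_pos: [570.5, 183.6, 125.5]
tcp_rot: [3.141, -0.0, -2.533]
ft_force: [-0.6, -0.5, 1.6]
opening: 0.005
grip_force: 0.5
```

Emit:
{"name": "servo_tool", "arguments": {
  "moves": [-0.001,0,-0.005,0,0,-0.002,-0.001,-0.01,0,0,-0.002,-0.001,-0.012,0,0,-0.002,-0.001,-0.012,0,0]
}}

```text
t: 3.87
eef_pos: [569.9, 183.5, 121.4]
tcp_rot: [3.141, 0.0, -2.533]
ft_force: [-0.8, -0.1, -0.3]
opening: 0.005
grip_force: 0.0
```

Emit:
{"name": "servo_tool", "arguments": {
  "moves": [0,0,-0.003,0,0,0,0,-0.006,0,0,0,0,-0.009,0,0,0,0,-0.009,0,0]
}}

```text
t: 4.2
eef_pos: [570.4, 183.5, 120.6]
tcp_rot: [-3.14, 0.003, -2.533]
ft_force: [-7.6, -2.4, 27.2]
opening: 0.007
grip_force: 13.5
```

Emit:
{"name": "servo_tool", "arguments": {
  "moves": [0,0,0.03,0,0,0,0,0.1,0,0,-0.1,-0.07,0.14,0,0,-0.2,-0.14,0.14,0,0,-0.2,-0.14,0.14,0,0,-0.2,-0.14,0.14,0,0]
}}

```text
t: 4.7
eef_pos: [487.4, 126.1, 174.5]
tcp_rot: [3.142, -0.0, -2.534]
ft_force: [0.4, 0.0, -0.8]
opening: 0.006
grip_force: 0.0
```

Run:
```python
from h import *
print(state()['eef_pos'],state()['ft_force'])
p,_=snap('scene','s2');q,_=snap('top','t2')
A=cv2.resize(p[120:240,180:300],None,fx=3.3,fy=3.3,interpolation=2);B=cv2.resize(q[165:285,185:305],None,fx=3.3,fy=3.3,interpolation=2)
cv2.imwrite('pics/c2.png',np.hstack([A,B]))
W=world('s2');q=W[(np.hypot(W[...,0]-585,W[...,1]-192)<45)&(W[...,2]>112)&(W[...,2]<135)]
n=q.mean(0);print(len(q),n,np.linalg.svd(q-n)[2][2],q.min(0),q.max(0))
q=W[(W[...,0]<562)&(W[...,0]>505)&(W[...,1]<185)&(W[...,1]>125)&(W[...,2]>70)&(W[...,2]<100)]
r=np.linalg.norm(q[:,:2]-[585,192],axis=1);print(len(q),q[r>70].round())
```

```text
[487.42168133 126.07593811 174.54872859] [ 0.37615111  0.01119931 -0.80831743]
218 [574.12866669 177.3513778  117.64510292] [-0.02473398 -0.06649781  0.99747996] [543.41076362 152.38679316 112.49039853] [619.28552775 222.12872573 123.51454413]
186 [[518. 166.  88.]
 [516. 163.  90.]
 [519. 163.  87.]
 [516. 163.  86.]
 [518. 161.  87.]
 [514. 159.  87.]
 [517. 158.  87.]
 [513. 158.  86.]
 [516. 158.  84.]
 [538. 140.  89.]
 [512. 155.  85.]
 [514. 154.  85.]
 [535. 138.  89.]
 [512. 155.  82.]
 [513. 151.  86.]
 [532. 138.  87.]
 [512. 151.  83.]
 [513. 148.  85.]
 [516. 147.  84.]
 [528. 136.  88.]
 [514. 144.  84.]
 [516. 144.  84.]
 [518. 141.  85.]
 [521. 143.  81.]
 [526. 137.  84.]
 [520. 140.  82.]
 [522. 140.  80.]
 [523. 136.  84.]
 [525. 136.  82.]]
```

View pics/c2.png

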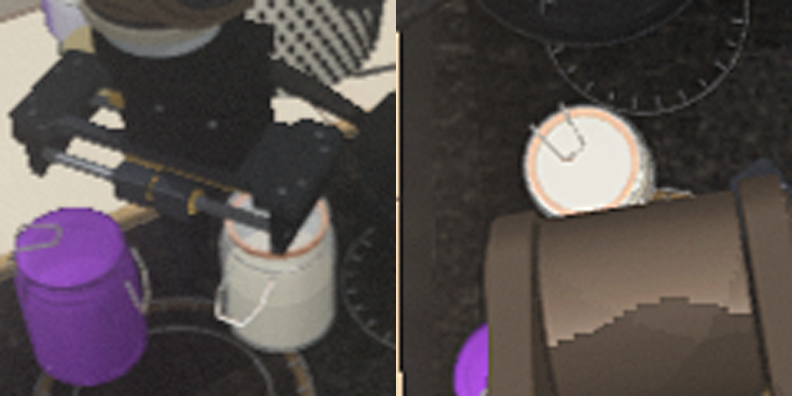

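The lid lies flat and closed at about 118–123 mm, the jar is in place, and the clip is still out with its tip at about (515,151,84). I'll open the fingers slightly so they span the loop, and come down on its end.

Emit:
{"name": "servo_tool", "arguments": {
  "moves": [0.035,0.03,0,0,0.13,0.069,0.057,-0.09,0,0.13,0.069,0.057,-0.17,0,0.13,0.069,0.057,-0.19,0,0.13,0.069,0.057,-0.2,0,0.13,0.069,0.057,-0.21,0,0.13,0.069,0.057,-0.22,0,0.13,0.069,0.057,-0.23,0,0.13]
}}

```text
t: 5.47
eef_pos: [518.4, 150.3, 82.8]
tcp_rot: [-3.141, 0.002, -2.533]
ft_force: [0.2, 0.4, 2.4]
opening: 0.131
grip_force: 0.8
```

Emit:
{"name": "servo_tool", "arguments": {
  "moves": [-0.006,-0.003,-0.01,0,0.13,-0.012,-0.006,-0.02,0,0.13,-0.012,-0.006,-0.03,0,0.13,-0.012,-0.006,-0.04,0,0.13,-0.012,-0.006,-0.05,0,0.13,-0.012,-0.006,-0.058,0,0.13,-0.012,-0.006,-0.058,0,0.13]
}}

```text
t: 6.05
eef_pos: [512.4, 147.7, 57.8]
tcp_rot: [3.141, -0.001, -2.533]
ft_force: [-0.3, -0.1, -0.2]
opening: 0.129
grip_force: 0.0
```

Run:
```python
from h import *
print(state()['eef_pos'],state()['ft_force'])
p,_=snap('scene','s3');cv2.imwrite('pics/c3.png',cv2.resize(p[150:250,190:310],None,fx=5,fy=5,interpolation=2))
```

```text
[512.43291261 147.73550935  57.77811243] [-0.26397968 -0.1239918  -0.24690699]
```

View pics/c3.png

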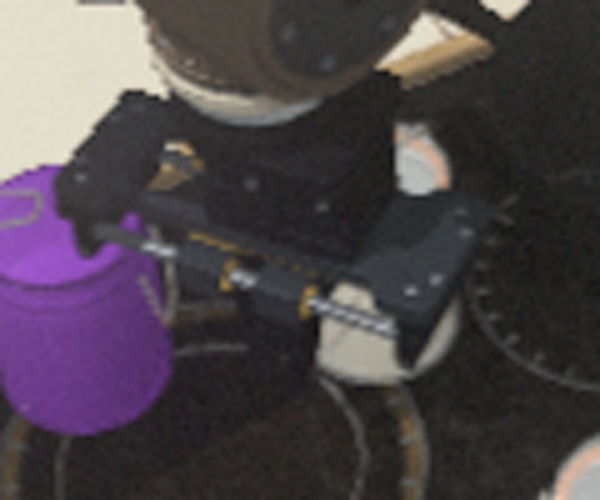

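Emit:
{"name": "servo_tool", "arguments": {
  "moves": [0.012,0.008,0,0,0.13,0.022,0.015,0,0,0.13,0.03,0.021,0,0,0.13,0.037,0.026,0,0,0.13,0.044,0.031,0,0,0.13,0.05,0.035,0,0,0.13,0.054,0.038,0,0,0.13,0.056,0.039,0,0,0.13]
}}

```text
t: 6.77
eef_pos: [534.9, 163.5, 58.4]
tcp_rot: [3.141, -0.001, -2.533]
ft_force: [-4.3, -2.3, 0.3]
opening: 0.129
grip_force: 2.4
```

Emit:
{"name": "servo_tool", "arguments": {
  "moves": [0.003,0.002,0,0,0.13,0.003,0.002,0,0,0.13,0.003,0.002,0,0,0.13,0.003,0.002,0,0,0.13]
}}

```text
t: 7.1
eef_pos: [536.1, 164.1, 58.5]
tcp_rot: [3.141, -0.0, -2.533]
ft_force: [-3.5, -0.6, -0.4]
opening: 0.133
grip_force: 2.0
```

Emit:
{"name": "servo_tool", "arguments": {
  "moves": [-0.05,-0.035,0,0,0.13,-0.12,-0.084,0.02,0,0.13,-0.12,-0.15,0.15,0,0.13,-0.12,-0.22,0.3,0,0.13,-0.2,-0.28,0.3,0,0.13,-0.3,-0.35,0.3,0,0.13,-0.3,-0.4,0.3,0,0.13,-0.3,-0.5,0.3,0,0.13,-0.3,-0.5,0.3,0,0.13,-0.3,-0.5,0.3,0,0.13]
}}

```text
t: 7.93
eef_pos: [417.1, -37.7, 179.2]
tcp_rot: [-3.139, 0.002, -2.537]
ft_force: [-0.4, -0.4, -0.4]
opening: 0.131
grip_force: 0.0
```

Run:
```python
from h import *
print(state()['eef_pos'],state()['ft_force'])
p,_=snap('scene','s4');q,_=snap('top','t4')
A=cv2.resize(p[120:240,180:300],None,fx=3.3,fy=3.3,interpolation=2);B=cv2.resize(q[165:285,185:305],None,fx=3.3,fy=3.3,interpolation=2)
cv2.imwrite('pics/c4.png',np.hstack([A,B]))
W=world('s4');q=W[(np.hypot(W[...,0]-585,W[...,1]-192)<45)&(W[...,2]>112)&(W[...,2]<135)]
n=q.mean(0);print(len(q),n,np.linalg.svd(q-n)[2][2],q.min(0),q.max(0))
```

```text
[417.09563565 -37.67926705 179.24881312] [-0.39739815 -0.4022497  -0.37339038]
2 [612.85612523 167.91063586 115.93542788] [-0.81901695 -0.00593741  0.5737386 ] [612.35823859 167.08801475 115.21617728] [613.35401187 168.73325697 116.65467848]
```

View pics/c4.png

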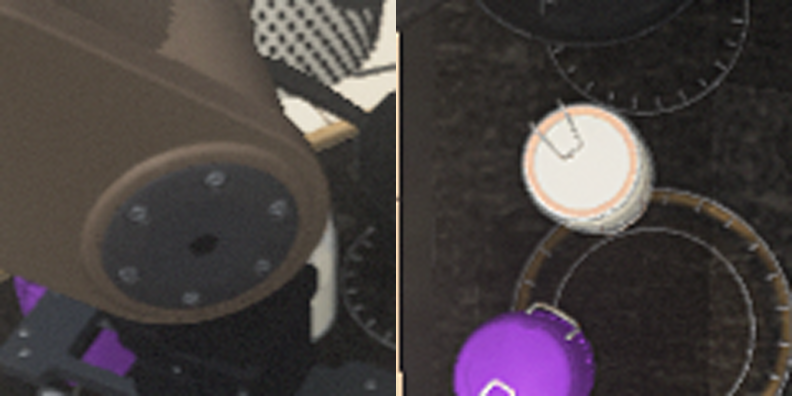

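The top view shows the lid shut and the clip gone from the front (~(620,225)). I'll clear the arm from the scene camera's view to check how far down the clip is.

Emit:
{"name": "servo_tool", "arguments": {
  "moves": [-0.05,-0.1,0.1,0,0.13,-0.05,-0.2,0.1,0,0.13,-0.05,-0.3,0.1,0,0.13,-0.05,-0.4,0.1,0,0.13,-0.05,-0.5,0.1,0,0.13,-0.05,-0.6,0.1,0,0.13,-0.05,-0.7,0.1,0,0.13,-0.05,-0.7,0.1,0,0.13,-0.05,-0.7,0.1,0,0.13]
}}

```text
t: 8.78
eef_pos: [436.6, -241.0, 209.6]
tcp_rot: [-3.112, -0.057, -2.585]
ft_force: [0.7, 0.8, 0.5]
opening: 0.129
grip_force: 0.0
```

Run:
```python
from h import *
print(state()['eef_pos'],state()['ft_force'])
p,_=snap('scene','s5')
A=cv2.resize(p[160:240,220:300],None,fx=6,fy=6,interpolation=2)
cv2.imwrite('pics/c5.png',A)
W=world('s5');q=W[(np.hypot(W[...,0]-585,W[...,1]-192)<45)&(W[...,2]>112)&(W[...,2]<135)]
n=q.mean(0);print(len(q),n,np.linalg.svd(q-n)[2][2],q.min(0),q.max(0))
# predicted clip tip / axis pixels for several angles
C=get_calibration('scene')
b=np.array([.825,.565,0]);l=np.array([-.565,.825,0])
for phi in(0,.12,.3,.6,1.1):
    a0=np.arctan2(-43,-8)-phi
    for s,r in((0,44),):
        X=np.array([585,192,0])+b*(-38+r*np.cos(a0))+l*s;X[2]=94+r*np.sin(a0)
        c=C['R']@X+C['t'];u=C['K']@c/c[2];print(phi,X.round(),(u[:2]-[220,160])*6)
```

```text
[ 436.6202837  -241.02837964  209.63288877] [0.65651399 0.7772308  0.51126778]<stdin>:7: RuntimeWarning: Mean of empty slice.
  ret = um.true_divide(
Traceback (most recent call last):
ValueError: zero-size array to reduction operation minimum which has no identity
```

View pics/c5.png

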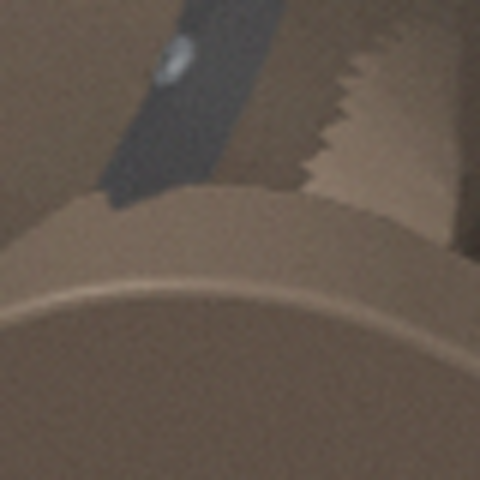

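The arm now blocks the scene camera. I'll take it back to the start side, high and over clear space.

Emit:
{"name": "servo_tool", "arguments": {
  "moves": [0,0.1,0.02,0,0.13,0,0.2,0.02,0,0.13,0,0.3,0.02,0,0.13,0,0.4,0.02,0,0.13,0,0.5,0.02,0,0.13,0,0.6,0.02,0,0.13,0,0.7,0.02,0,0.13,0,0.8,0.02,0,0.13,0,0.9,0.02,0,0.13,0,1,0.02,0,0.13,0,1,0.02,0,0.13,0,1,0.02,0,0.13]
}}

```text
t: 9.83
eef_pos: [434.4, 161.1, 218.0]
tcp_rot: [-3.112, -0.057, -2.581]
ft_force: [0.2, -0.2, -1.4]
opening: 0.131
grip_force: 0.0
```

Emit:
{"name": "servo_tool", "arguments": {
  "moves": [-0.05,0.1,0.02,-0.04,0.13,-0.05,0.2,0.02,-0.08,0.13,-0.1,0.3,0.02,-0.12,0.13,-0.15,0.4,0.02,-0.16,0.13,-0.2,0.5,0.02,-0.2,0.13,-0.25,0.6,0.02,-0.24,0.13,-0.3,0.7,0.02,-0.28,0.13,-0.35,0.8,0.02,-0.3,0.13,-0.4,0.9,0.02,-0.3,0.13,-0.4,1,0.02,-0.3,0.13,-0.4,1,0.02,-0.3,0.13,-0.4,1,0.02,-0.3,0.13]
}}

```text
t: 10.83
eef_pos: [274.0, 562.7, 225.6]
tcp_rot: [-3.113, -0.058, 2.757]
ft_force: [-0.4, -0.9, -0.9]
opening: 0.13
grip_force: 0.0
```

```bash
cat > chk.py <<'E'
from h import *
import sys
f=sys.argv[1]
print(state()['eef_pos'],state()['ft_force'])
p,_=snap('scene',f)
cv2.imwrite('pics/c%s.png'%f,cv2.resize(p[150:240,190:290],None,fx=6,fy=6,interpolation=2))
W=world(f);q=W[(np.hypot(W[...,0]-585,W[...,1]-192)<45)&(W[...,2]>110)&(W[...,2]<140)]
if len(q): n=q.mean(0);print(len(q),n,q.min(0),q.max(0))
C=get_calibration('scene')
b=np.array([.825,.565,0])
for phi in(0,.12,.3,.6,1.1):
    a0=np.arctan2(-43,-8)-phi
    X=np.array([585,192,0])+b*(-38+44*np.cos(a0));X[2]=94+44*np.sin(a0)
    c=C['R']@X+C['t'];u=C['K']@c/c[2];print(phi,X.round(),((u[:2]-[190,150])*6).round())
E
python3 chk.py s6
```

```text
[274.01470656 562.68618803 225.59877655] [-0.36385347 -0.91596115 -0.88997019]
607 [580.82360463 187.17562175 119.34547261] [545.83968931 153.89804274 110.77462247] [620.98818445 229.62375791 126.7865627 ]
0 [547. 166.  51.] [399. 387.]
0.12 [543. 163.  52.] [393. 394.]
0.3 [537. 159.  55.] [385. 402.]
0.6 [528. 153.  63.] [372. 408.]
1.1 [519. 147.  82.] [356. 397.]
```

View pics/cs6.png

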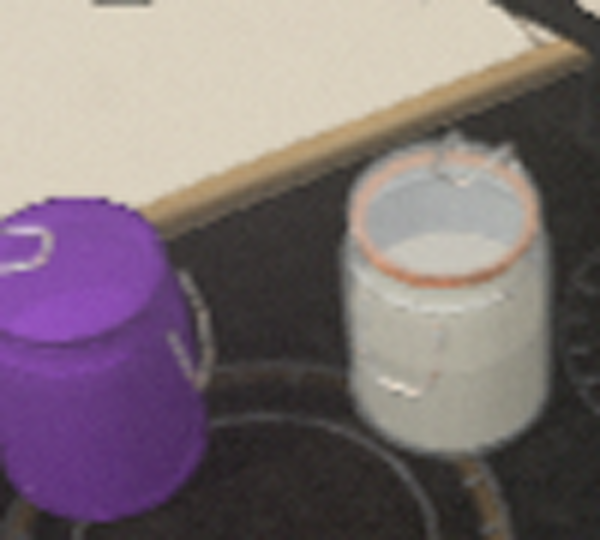

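The clip's end is at about (402,388), matching the prediction for 0 rad (399,387). One quick depth check of the clip, then I hand in.

Run:
```python
from h import *
W=world('s6');d=W[212:218,253:262].reshape(-1,3)
x=(d-[585,192,0])@np.array([[.825,.565,0],[0,0,1]]).T
print(x[x[:,0]<-40].round(1).tolist())
```

```text
[[-43.1, 51.9], [-42.6, 52.6], [-42.4, 53.7], [-42.9, 55.8], [-43.8, 58.3], [-42.8, 58.3], [-42.0, 58.7], [-42.1, 60.1], [-48.2, 69.5], [-48.4, 55.2], [-41.9, 47.7], [-43.4, 51.1], [-42.8, 51.7], [-43.4, 54.0], [-43.3, 55.1], [-42.6, 55.5], [-42.7, 57.0], [-49.2, 67.2], [-47.8, 50.5], [-48.6, 52.9], [-49.3, 55.2], [-46.2, 52.5], [-44.8, 52.0], [-41.9, 49.3], [-44.0, 53.6], [-47.8, 60.1], [-41.3, 52.7], [-43.6, 40.7], [-41.8, 39.7], [-43.5, 43.4], [-50.7, 54.7], [-46.4, 50.1], [-49.0, 55.1], [-47.0, 53.7], [-49.3, 58.3], [-42.6, 50.5], [-42.6, 35.4], [-43.3, 37.8], [-43.5, 39.5], [-45.2, 43.1], [-42.3, 40.7], [-43.5, 43.7], [-45.3, 47.5], [-43.3, 46.2], [-41.4, 45.0], [-42.5, 31.2], [-41.6, 31.3], [-43.8, 35.8], [-43.0, 36.2], [-44.5, 39.7], [-42.8, 38.7], [-44.4, 42.3], [-42.0, 40.5], [-40.9, 40.3]]
```

The clip's outer surface sits at about −48 mm, which is where it should be when it is down (−46 mm minus the wire's radius).

```bash
python3 -c "
from cell import *
print(job_done())"
```

```text
the job is handed in; nothing more can be done
None
```

The open jar's lid is closed on its rim and its clip is down flat against the jar, both checked by camera with the jar still in place; the job is handed in, and no verdict came back.

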